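# Clamp a lid board on edge in the bench vise

### The arm

A 6-joint arm with a two-finger parallel gripper is mounted at the origin on the work surface. World frame = base frame: x ahead of the robot, y to its left, z up, the work surface at z = 0. Lengths are in mm, angles in rad, forces in N, time in s.
With the tool pointing down it reaches from about 300 to 775 mm from the base axis. Payload 14.6 kg.
Tool frame: the origin (TCP) lies midway between the tips of the shut fingers; the grasp point (between the pads) lies manip.grasp_offset behind it (manip.grasp_offset is the distance from the TCP to the grasp point, in mm); z points along the fingers, y is the direction in which the jaws open and shut (so a half turn about z gives the same grasp; the last joint's range is limited). The gripper opens to 94 mm and grips with 3 to 60 N. Pads are 16 mm wide; open, the fingers measure 119 mm over their backs; the gripper's body (75 mm by 177 mm) begins 78 mm behind the grasp point.
Start: joints at [1.139, 0.3, 1.521, -0, 1.321, -0.067], TCP at [196.216, 513.798, 205.446] pointing down, gripper open.
Joint ranges: [-3.03, 3.03], [-0.79, 2.21], [0.23, 2.52], [-1.04, 4.18], [0, 3.07], [-2.55, 2.55]. Speed limits (rad/s): [2.22, 2.22, 2.57, 3.14, 3.14, 3.14].

### API

Orientations are given as [roll, pitch, yaw] about the fixed x, y, z axes, in that order (R = Rz(yaw) Ry(pitch) Rx(roll)).
In Python, from cell import monitor, vision, order, manip gives the robot as it stands.
- The arm moves only by the shell command python3 -m jog 'ROWS' [FORCE]. ROWS is JSON, a list of rows, each a list of 7 numbers: the shift along the tool's x, y, z in cm, then the turn, a rotation vector about the tool's x, y, z in rad, then the opening in per cent of the stroke, from 0 (shut) to 100 (fully open). In form: [[tx, ty, tz, rx, ry, rz, jaw], ...]. A call has 1 to 8 rows; each row shifts and turns the commanded pose from where the row before left it, along the tool's axes as they then stand; what a row does not reach is not made up. A row lasts 1/10 s, in which the tool goes at most 50 mm and 8.59 degrees, less where a joint would pass 70% of its speed; a pose out of reach is approached as far as the arm can. A call is refused whole if a number of a shift passes 5 or a number of a turn 0.15, either way. A call with a gripper value outside its range is refused whole. The fingers move at their own pace and stop on an object; FORCE is the grip in N (left out, the last holds). Time passes only in rows, so rows that do not move let the fingers close. It gives the time, the measured TCP pose, the force and the opening at its end, in the units of the state.
- monitor.read_state(): the state, without advancing time (a new reading comes with each control period).
- vision.camera(name): name is "side" or "top" or "wrist"; returns a dict with "color" (480x640x3 uint8, blue, green, red), "fx", "fy", "cx", "cy" (pixels), "cam_to_world" (4x4, takes a point from camera to world coordinates); the wrist camera has in their place "tool_from_camera" (4x4, takes a point from camera to tool coordinates, whose origin is the TCP and whose axes are the flange's). Camera axes: x right, y down, z forward; pixel columns grow to the right and rows downward; lengths in mm; the calibration is good to about 2 mm. A picture is of the moment at which its call begins: read the wrist's pose just before it. There is no depth.
- order.sign_off(): hands the job in, once; it reports no verdict.
The state is a dict: "clock": time; "joints": joint angles; "qd": joint speeds; "effort": joint torques, N m; "eef_pos": TCP position; "eef_rot": TCP orientation; "wrist_force": force on the tool from outside, world axes, zero at the start; "moment": the same for the moment, N m; "finger_gap": finger opening in mm.
Only numpy, scipy, OpenCV 4.12 (cv2) and the standard library are available. Lean on these libraries where they do the work, as an engineer would, in place of code of your own. Each camera call takes 0.05 s, during which the arm holds its last target.

### The job

Take the pale board out of the rack and stand it on edge on the bed of the green vise, upright, between the jaws and centred along them. Then turn the crank by its red handle, clockwise as seen from the crank's end, until the moving jaw has closed on the board and both jaws grip it firmly, and let go. Leave the dark board, the mallet and the pail where they are.

Things in the scene. Friction and masses are not known exactly. Their poses are not given: they have to be found in the camera images.
- pale_board: The workpiece: pale wooden lid board, a plain 180 (x) x 30 (y) x 100 (z) mm slab standing on its long edge, about 0.2 kg, two dark dowel dots on its top edge. Origin: centre of its underside; x along its length, y through its thickness, z up. Starts in one of the two slots of the rack (either one).
- dark_board: Dark brown board of the same size and frame, in the other slot of the rack. To be left alone.
- rack: Low wooden rack, fixed, 150 (x) x 190 (y) x 50 (z) mm, with two slots along its x at y = -50 and +50 mm. A slot is 38 mm wide, its floor at z = 12 mm, its walls reach z = 50 mm, so a board's top is at 112 mm and 62 mm of it shows. Origin: centre of its underside.
- vise: Green bench vise on a dark 170 x 250 mm plinth, fixed. Origin: centre of its underside on the bench; y along the screw from the crank towards the fixed jaw, x along the jaws, z up. The board stands on its bed, z = 60 mm. Jaws: 120 mm wide (x -60 to 60), up to z = 115 mm; fixed face at y = 50 mm, moving face at y = -10 mm + jaw_slide. Screw bracket y -130 to -108, up to z = 116 mm.
- fixed_jaw_face (a point): Pale wooden face of the fixed jaw, 120 x 55 mm; this point is the middle of its lower edge on the gripping surface (vise frame 0, 50, 60 mm); same axes as the vise.
- jaw: The moving jaw, green with a pale wooden face on a black rubber backing that yields under load (20 N per mm, at most 6 mm), 120 (x) x 42 (y) x 55 (z) mm; origin at the middle of its lower edge on the gripping surface (vise frame 0, -10 mm + jaw_slide, 60 mm); same axes as the vise.
- jaw_slide (a joint): Travel of the moving jaw (42 mm thick) to the fixed jaw, m: 0 fully open (60 mm between faces), 0.030 when a 30 mm board is touched by both (more squeezes the rubber); starts at 0.006 to 0.0175. Driven by the crank only, 12 mm per turn; the jaw pushes a loosely standing board along until it meets the fixed jaw.
- crank (a joint): Angle of the crank, rad, over all turns: starts at 3 to 9.2; 15.7 when both jaws touch the board; 1.5 rad more squeezes the rubber 3 mm, a firm 60 N grip. Growing = clockwise seen from the crank's end = closing. At angle a the handle's axis is at x = 55 sin(a), z = 95 + 55 cos(a) mm in the vise frame. Takes 5 N at the handle, 7 when gripping; stays where left.
- handle_grip (a point): Middle of the crank's red handle: a level rod 20 mm thick, 90 mm long, parallel to the screw, 55 mm off the crank's axis, y = -160 to -250 mm in the vise frame (this point -210). It spins freely on its pin, so it can be held all the way round with the gripper pointing down.
- crank_center (a point): Point on the crank's axis level with the middle of the handle (vise frame 0, -210, 95 mm): centre of the handle's circle. Fixed to the vise.
- mallet: Wooden mallet lying on the bench, head 75 x 120 x 60 mm, about 270 mm long. To be left alone. Origin on the bench under the shaft, 90 mm from the middle of the head, which lies towards its +x.
- pail: Small wooden pail with two copper hoops, 124 mm across the rim, 120 mm high. To be left alone. Origin: centre of its underside.
There are look-alikes about, which are no part of the job. Leave any blue or purple look-alike of the rack alone.

How it is judged (in metres and radians):
On the way, in this order (a step that is already met when the one before it is completed fails the run):
1. the pale board stands upright on the vise's bed between the open jaws, let go (x of pale_board in the frame of vise between -0.035 and 0.035 m and y of pale_board in the frame of vise between -0.02 and 0.06 m and z of pale_board in the frame of vise between 0.052 and 0.066 m and angle between pale_board's own z axis and vertical below 0.2 rad and contact force between pale_board and the fingers below 0.1 N and value of joint jaw_slide below 0.027 m), for 0.2 s.
2. the moving jaw has been cranked onto the board which it presses against the fixed jaw (contact force between pale_board and jaw above 30 N and y of pale_board in the frame of vise between 0.03 and 0.04 m), for 0.2 s.
At the end, for the whole second after the job is handed in: The pale board rests on the vise bed (-8 to +6 mm), upright and in line with the jaws within 0.05 rad, its middle within 25 mm of theirs, at rest against the fixed jaw (5 mm), pressed by the moving jaw with over 30 N; crank still; dark board upright in the rack (all of step 2 and x of pale_board in the frame of vise between -0.025 and 0.025 m and z of pale_board in the frame of vise between 0.052 and 0.066 m and angle between pale_board's own z axis and vertical below 0.05 rad and angle between the x axis of pale_board and the x axis of vise, either way round below 0.05 rad and linear speed of pale_board below 0.01 m/s and velocity of joint crank between -0.05 and 0.05 rad/s and distance between dark_board and rack below 0.075 m and angle between dark_board's own z axis and vertical below 0.15 rad); the robot touches nothing.
It fails at once if the dark board is shifted by more than 25 mm (distance of dark_board from where it was at the start of the episode above 0.025 m).
It fails at once if the mallet is shifted by more than 30 mm (distance of mallet from where it was at the start of the episode above 0.03 m).
It fails at once if the pail is shifted by more than 30 mm (distance of pail from where it was at the start of the episode above 0.03 m).
It also fails if it takes over 72 s, if anything falls off the work surface, if the arm or the gripper's body presses on something with over 40 N, if the wrist force passes 120 N, or if a joint passes its speed limit or range.

## Working session

There is one attempt and no reset: what is moved stays moved. The work goes in short steps, Python scripts to look and compute and a shell command to move; the robot and the scene stay as the last step left them, time stands still between calls to the robot, and variables do not carry over. Pictures are saved under pics/ and viewed, and the job is handed in when it is done.

```bash
ls; mkdir -p pics
python3 - <<'E'
from cell import monitor, vision, order, manip
import cv2,numpy as np
print(monitor.read_state(), manip.grasp_offset)
for n in ["side","top","wrist"]:
    c=vision.camera(n); cv2.imwrite(f"pics/{n}0.png",c["color"])
    print(n,c["fx"],c["fy"],c["cx"],c["cy"]); print(np.round(np.array(c.get("cam_to_world",c.get("tool_from_camera"))),4).tolist())
    np.savez(f"pics/{n}0.npz",**{k:np.array(v) for k,v in c.items()})
E
```

```text
pics
{'clock': 0.0, 'joints': array([ 1.13937773e+00,  3.00470052e-01,  1.52157776e+00, -2.10142934e-05,
        1.32071114e+00, -6.66110674e-02]), 'qd': array([-0.0010993 , -0.00023989, -0.00031209, -0.00055377, -0.0008758 ,
       -0.0002954 ]), 'effort': array([ 7.07336476e-04, -5.31819892e+01, -3.52721286e+01,  7.08791683e-02,
        2.44335568e-02, -1.56027289e-05]), 'eef_pos': array([196.12569491, 513.55927951, 204.88831267]), 'eef_rot': array([-3.14042758e+00, -5.73217840e-05,  2.77679030e+00]), 'wrist_force': array([-0.24364179, -0.35009714,  0.07094898]), 'moment': array([0.01341643, 0.00759289, 0.04874921]), 'finger_gap': 94.18050354785707} 18.8
side 598.6411247177215 598.6411247177215 324.4355315350223 235.68159481900668
[[0.7857, -0.393, 0.4778, -178.8535], [-0.6184, -0.5208, 0.5885, -722.2844], [0.0176, -0.7578, -0.6522, 1051.3226], [0.0, 0.0, 0.0, 1.0]]
top 434.263297663304 434.263297663304 313.97684051302735 244.39340745404604
[[0.0157, -0.9928, 0.1192, 403.474], [-0.9991, -0.0202, -0.0365, 144.4205], [0.0387, -0.1185, -0.9922, 1000.4263], [0.0, 0.0, 0.0, 1.0]]
wrist 411.7415545499032 411.7415545499032 315.89776008089143 242.0530854579754
[[-0.0006, -0.9601, -0.2797, 82.0589], [1.0, -0.0008, 0.0007, -0.1298], [-0.0009, -0.2797, 0.9601, -178.0299], [0.0, 0.0, 0.0, 1.0]]
```

View pics/top0.png

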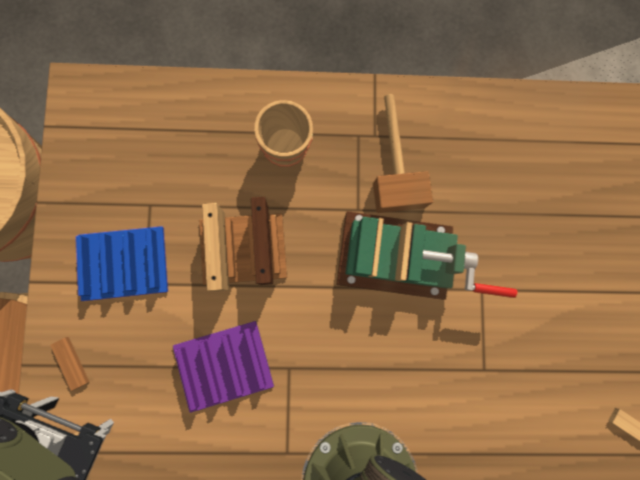

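View pics/side0.png

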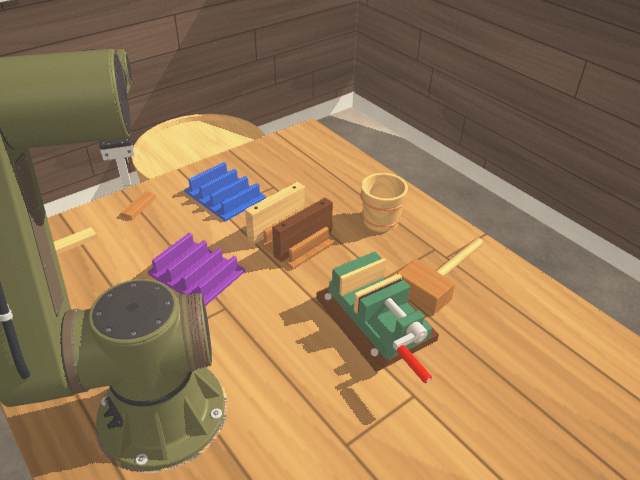

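View pics/wrist0.png

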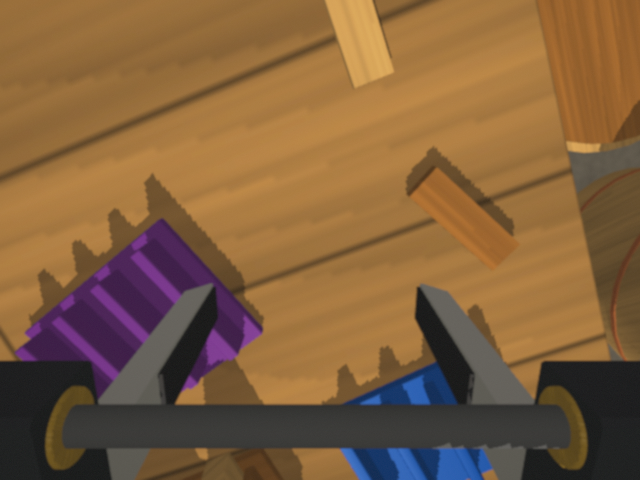

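```bash
cat > h.py <<'E'
import numpy as np,cv2
def ray(c,u,v):
    M=np.array(c["cam_to_world"]);d=M[:3,:3]@np.array([(u-c["cx"])/c["fx"],(v-c["cy"])/c["fy"],1.]);return M[:3,3],d
def onz(c,u,v,z):
    o,d=ray(c,u,v);return o+d*(z-o[2])/d[2]
def tri(c1,p1,c2,p2):
    A=np.zeros((3,3));b=np.zeros(3);r=[ray(c1,*p1),ray(c2,*p2)]
    for o,d in r:
        d=d/np.linalg.norm(d);P=np.eye(3)-np.outer(d,d);A+=P;b+=P@o
    x=np.linalg.solve(A,b);e=[np.linalg.norm(np.cross(x-o,d/np.linalg.norm(d))) for o,d in r]
    return x,e
def load(n): return dict(np.load(f"pics/{n}.npz"))
def proj(c,p):
    M=np.linalg.inv(np.array(c["cam_to_world"]));q=M[:3,:3]@np.array(p,float)+M[:3,3]
    return c["fx"]*q[0]/q[2]+c["cx"],c["fy"]*q[1]/q[2]+c["cy"]
E
python3 - <<'E'
import cv2
t=cv2.imread("pics/top0.png");s=cv2.imread("pics/side0.png")
cv2.imwrite("pics/t_vise.png",cv2.resize(t[200:310,330:530],None,fx=4,fy=4,interpolation=cv2.INTER_CUBIC))
cv2.imwrite("pics/t_rack.png",cv2.resize(t[190:300,190:300],None,fx=5,fy=5,interpolation=cv2.INTER_CUBIC))
cv2.imwrite("pics/s_vise.png",cv2.resize(s[240:390,310:470],None,fx=4,fy=4,interpolation=cv2.INTER_CUBIC))
E
```

```text
(no output)
```

View pics/t_vise.png

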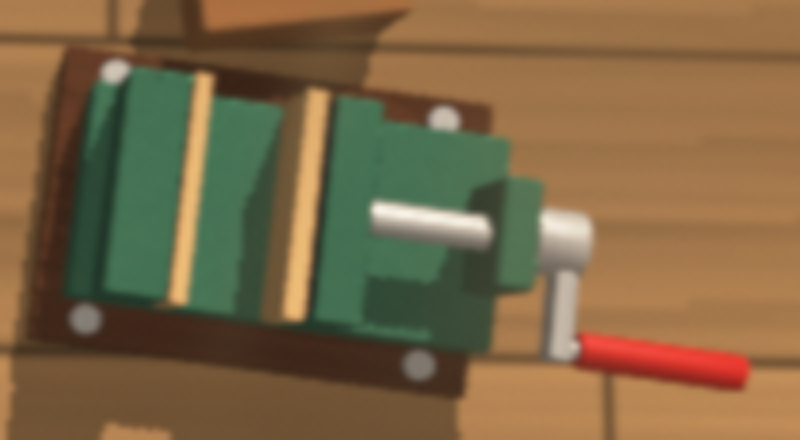

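View pics/t_rack.png

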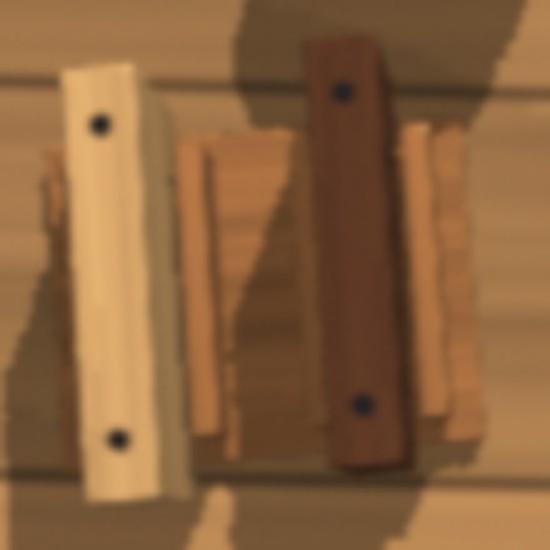

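View pics/s_vise.png

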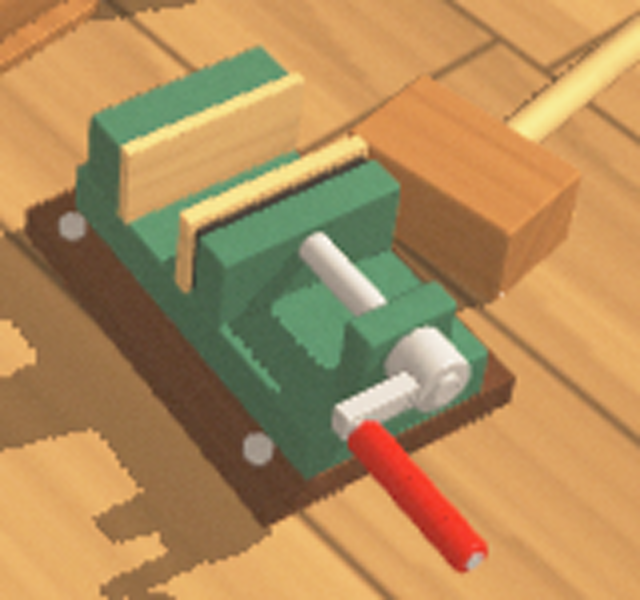

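Run:
```python
from h import *
t=load("top0");s=load("side0")
V=lambda u,v:(330+(u+.5)/4-.5,200+(v+.5)/4-.5)
R=lambda u,v:(190+(u+.5)/5-.5,190+(v+.5)/5-.5)
S=lambda u,v:(310+(u+.5)/4-.5,240+(v+.5)/4-.5)
P=lambda *a:np.round(a,1).tolist()
f1=onz(t,*V(215,73),115);f2=onz(t,*V(187,305),115)
print("fixed",P(*f1),P(*f2),np.linalg.norm(f1-f2))
m1=onz(t,*V(307,88),115);m2=onz(t,*V(284,320),115)
print("mov",P(*m1),P(*m2),np.linalg.norm(m1-m2))
# side checks: fixed gripping top edge corners
for n,a,b in [("f1",V(215,73),S(302,79)),("f2",V(187,305),S(127,152))]:
    print(n,tri(t,a,s,b))
# bolts
for b in [(115,70),(443,118),(85,318),(418,364)]: print("bolt",P(*onz(t,*V(*b),25)))
d=[onz(t,*R(*p),112) for p in [(100,124),(119,440)]]; print("pale dots",d,np.linalg.norm(d[0]-d[1]))
d=[onz(t,*R(*p),112) for p in [(342,92),(363,404)]]; print("dark dots",d,np.linalg.norm(d[0]-d[1]))
c=[onz(t,*R(*p),112) for p in [(62,70),(135,64),(160,496),(87,502)]];print("pale corners",np.round(c,1),np.mean(c,0))
def red(c):
    h=cv2.cvtColor(c["color"],cv2.COLOR_BGR2HSV);m=((h[...,0]<5)|(h[...,0]>175))&(h[...,1]>200)&(h[...,2]>120)
    n,l,st,ce=cv2.connectedComponentsWithStats(m.astype(np.uint8));i=1+st[1:,4].argmax()
    y,x=np.nonzero(l==i);p=np.c_[x,y].astype(float);mu=p.mean(0);w=np.linalg.svd(p-mu,full_matrices=False)[2][0];q=(p-mu)@w
    return mu,mu+w*q.min(),mu+w*q.max(),st[i]
rt=red(t);rs=red(s);print(rt,rs)
print(tri(t,rt[0],s,rs[0]))
for i in (1,2):
  for j in (1,2): print(i,j,tri(t,rt[i],s,rs[j]))
```

```text
fixed [568.4, -31.9, 115.0] [447.5, -17.1, 115.0] 121.8202528154229
mov [561.6, -80.2, 115.0] [440.7, -67.1, 115.0] 121.58449063530395
f1 (array([566.1348303 , -30.19597561, 118.22161511]), [np.float64(1.9211940570378998), np.float64(1.9211940570380117)])
f2 (array([446.6030342 , -15.8727171 , 119.30395527]), [np.float64(0.7860137334253703), np.float64(0.786013733425425)])
bolt [585.6, 7.8, 25.0]
bolt [561.9, -181.8, 25.0]
bolt [443.6, 24.2, 25.0]
bolt [421.0, -164.8, 25.0]
pale dots [array([567.99313016, 327.78338281, 112.        ]), array([438.30119144, 314.43681259, 112.        ])] 130.37687642425612
dark dots [array([583.74782401, 228.96834233, 112.        ]), array([454.65223693, 216.44173579, 112.        ])] 129.7019139185091
pale corners [[590.3 344.3 112. ]
 [593.5 314.5 112. ]
 [416.  297.  112. ]
 [413.1 326.2 112. ]] [503.22601567 320.51948633 112.        ]
(array([501.74789916, 291.87394958]), array([481.92061491, 289.73632804]), array([515.07431503, 293.31069872]), array([482, 289,  34,   7, 119], dtype=int32)) (array([414.15755627, 362.78135048]), array([400.2321923 , 346.66335816]), array([427.96268047, 378.76017059]), array([399, 346,  32,  35, 311], dtype=int32))
(array([ 417.02650287, -276.95098768,  112.16164731]), [np.float64(2.5854235480023458), np.float64(2.58542354800243)])
1 1 (array([ 420.60690805, -233.84818134,  115.8114723 ]), [np.float64(2.6472041996262488), np.float64(2.6472041996261435)])
1 2 (array([ 438.06890194, -279.62377456,   39.65303903]), [np.float64(17.1135302470877), np.float64(17.1135302470876)])
2 1 (array([ 401.41162644, -266.80923597,  168.89903184]), [np.float64(17.340353590429842), np.float64(17.340353590430006)])
2 2 (array([ 416.82776458, -313.0099506 ,   99.56878345]), [np.float64(0.017408378827917667), np.float64(0.017408378827910426)])
```

```bash
python3 -m jog '[[0,0,0,0,0,-0.117,100],[0,0,0,0,0,-0.117,100],[0,0,0,0,0,-0.117,100],[0,0,0,0,0,-0.117,100],[-2.8,-2.2,0,0,0,0,100],[-3.6,-2.8,0,0,0,0,100],[-3.6,-2.8,0,0,0,0,100],[-3.6,-2.8,0,0,0,0,100]]' && python3 -m jog '[[-3.6,-2.8,0,0,0,0,100],[-3.6,-2.8,0,0,0,0,100],[-3.6,-2.8,0,0,0,0,100],[-3,-2.3,0,0,0,0,100],[0,0,0,0,0,0,100]]'
```

```text
clock: 0.95
eef_pos: [343.6, 421.2, 205.3]
eef_rot: [-3.141, -0.0, -3.038]
wrist_force: [-0.6, 0.3, -0.7]
finger_gap: 93.8
clock: 1.45
eef_pos: [493.6, 327.4, 204.7]
eef_rot: [-3.141, -0.001, -3.042]
wrist_force: [0.3, -0.2, -0.3]
finger_gap: 94.1
```

```bash
cat >> h.py <<'E'
from scipy.spatial.transform import Rotation as Ro
def wrist(name):
    from cell import monitor,vision
    s=monitor.read_state();c=vision.camera("wrist")
    T=np.eye(4);T[:3,:3]=Ro.from_euler("xyz",s["eef_rot"]).as_matrix();T[:3,3]=s["eef_pos"]
    c["cam_to_world"]=T@np.array(c["tool_from_camera"]);cv2.imwrite(f"pics/{name}.png",c["color"])
    np.savez(f"pics/{name}.npz",**{k:np.array(v) for k,v in c.items()});return s,c
def snap(cam,name):
    from cell import vision
    c=vision.camera(cam);cv2.imwrite(f"pics/{name}.png",c["color"])
    np.savez(f"pics/{name}.npz",**{k:np.array(v) for k,v in c.items()});return c
E
python3 -c "
from h import *
s,c=wrist('w1');print(s['eef_pos'],s['eef_rot'])"
```

```text
[493.5620958  327.43666241 204.65888981] [-3.14077171e+00 -5.39635355e-04 -3.04247203e+00]
```

View pics/w1.png

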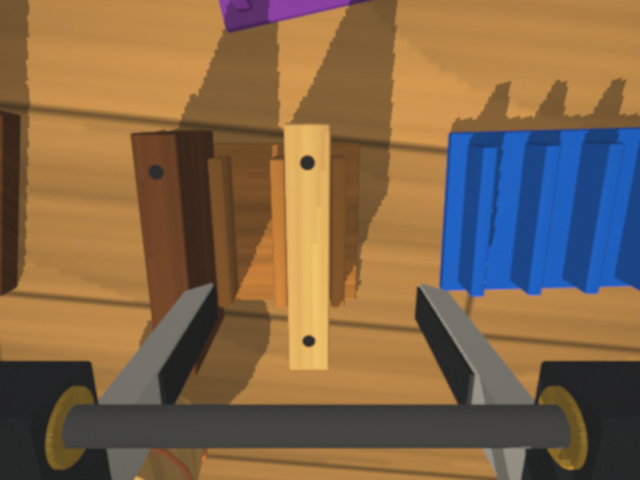

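Run:
```python
from h import *
from cell import monitor
c=load("w1");a=onz(c,307.5,162.5,112);b=onz(c,308.8,341,112);print(a,b,np.linalg.norm(a-b),(a+b)/2,np.degrees(np.arctan2(*(b-a)[1::-1])))
g=c["color"]; 
s=monitor.read_state();R=Ro.from_euler("xyz",s["eef_rot"]).as_matrix()
for m in [(a+b)/2,[503.1,321,72]]:
    m=np.array(m);m[2]=72;print("tool shift cm",(R.T@(m-s["eef_pos"]))/10)
```

```text
[437.46893451 316.54213155 112.        ] [566.42821952 329.51117369 112.        ] 129.60977294931607 [501.94857702 323.02665262 112.        ] 5.7427536230255525
tool shift cm [-0.95777653 -0.6698208  13.2725291 ]
tool shift cm [-1.05204741 -0.88299669 13.27253594]
```

The wrist view shows the pale board between the fingers, dowels at (307,162) and (309,341), agreeing with the top view within 2 mm. Now I descend and grasp.

```bash
python3 -m jog '[[-1.0,-0.75,1,0,0,0,100],[0,0,3,0,0,0,100],[0,0,3,0,0,0,100],[0,0,3,0,0,0,100],[0,0,2,0,0,0,100],[0,0,1.25,0,0,0,100],[0,0,0,0,0,0,100],[0,0,0,0,0,0,0]]' 25 && python3 -m jog '[[0,0,0,0,0,0,0],[0,0,0,0,0,0,0],[0,0,0,0,0,0,0],[0,0,0,0,0,0,0],[0,0,0,0,0,0,0],[0,0,0,0,0,0,0]]'
```

```text
clock: 2.3
eef_pos: [501.6, 324.1, 73.6]
eef_rot: [3.141, 0.001, -3.038]
wrist_force: [-0.2, -0.2, 0.3]
finger_gap: 89.0
clock: 2.9
eef_pos: [501.4, 323.7, 73.0]
eef_rot: [-3.142, 0.0, -3.038]
wrist_force: [0.1, -0.8, -0.2]
finger_gap: 41.3
```

```bash
python3 -m jog '[[0,0,0,0,0,0,0],[0,0,0,0,0,0,0],[0,0,0,0,0,0,0],[0,0,0,0,0,0,0],[0,0,0,0,0,0,0]]'; python3 -c "
from h import *
s,c=wrist('w2');print(s['eef_pos'],s['eef_rot'],s['wrist_force'],s['finger_gap'])"
```

```text
clock: 3.4
eef_pos: [501.4, 323.7, 72.9]
eef_rot: [-3.142, -0.0, -3.038]
wrist_force: [0.3, -1.4, 0.0]
finger_gap: 29.8
[501.41891333 323.6830922   72.92585409] [-3.14151045e+00 -5.52113503e-05 -3.03842962e+00] [ 0.25625842 -1.39271749  0.0094079 ] 29.78668637694277
```

View pics/w2.png

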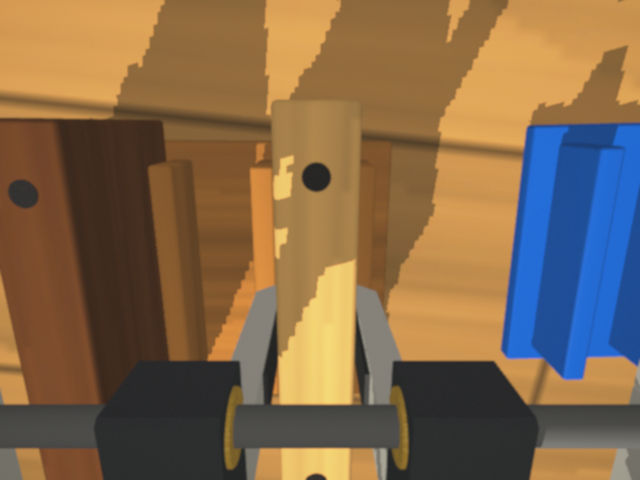

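Board gripped (gap 29.8 mm), dowels at (316,177) and (317,478). I lift it clear and recheck.

```bash
python3 -m jog '[[0,0,-1,0,0,0,0],[0,0,-2,0,0,0,0],[0,0,-3,0,0,0,0],[0,0,-4,0,0,0,0],[0,0,-4,0,0,0,0],[0,0,-2,0,0,0,0],[0,0,0,0,0,0,0],[0,0,0,0,0,0,0]]' 35; python3 -c "
from h import *
c=load('w2');a=onz(c,316,177,112);b=onz(c,317,478,112);print((a+b)/2,np.linalg.norm(a-b),np.arctan2(*(b-a)[1::-1]))
s,c=wrist('w3');print(s['eef_pos'],s['eef_rot'],s['wrist_force'],s['finger_gap'])
snap('top','t3')"
```

```text
clock: 4.25
eef_pos: [501.1, 323.6, 232.1]
eef_rot: [-3.141, -0.001, -3.038]
wrist_force: [-0.8, 0.5, -3.1]
finger_gap: 29.7
[500.32703967 323.87090658 112.        ] 126.52853305005182 0.105994103883803
[501.10305005 323.58357815 232.12974732] [-3.14128873e+00 -8.15332802e-04 -3.03835396e+00] [-0.7874817   0.51866144 -3.09552053] 29.736356368169815
```

View pics/w3.png

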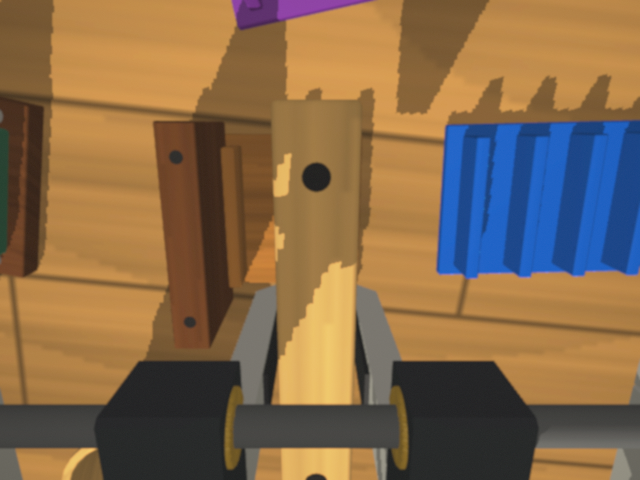

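View pics/t3.png

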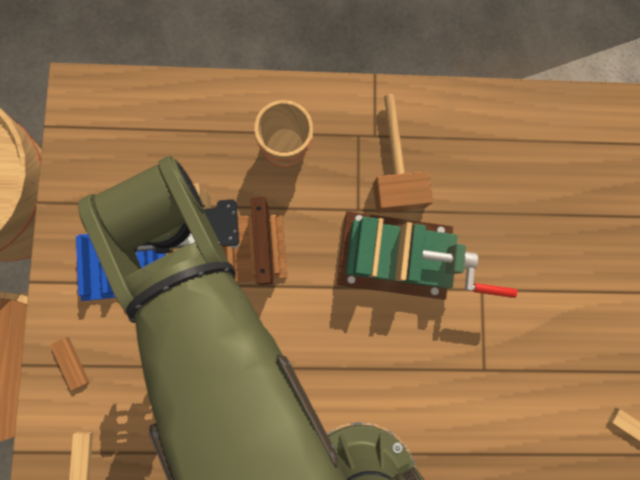

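```bash
python3 -m jog '[[0,0,0,0,0,0.112,0],[0,0,0,0,0,0.112,0],[-0.5,-3.7,0,0,0,0,0],[-0.6,-4.5,0,0,0,0,0],[-0.7,-4.7,0,0,0,0,0],[-0.6,-4.7,0,0,0,0,0],[-0.6,-4.7,0,0,0,0,0],[-0.5,-3.7,0,0,0,0,0]]'; python3 -m jog '[[0,0,0,0,0,0,0],[0,0,0,0,0,0,0]]'; python3 -c "
from h import *
s,c=wrist('w4');print(s['eef_pos'],s['eef_rot'],s['wrist_force'],s['finger_gap'])"
```

```text
clock: 5.15
eef_pos: [504.0, 59.1, 231.7]
eef_rot: [-3.141, -0.002, 3.02]
wrist_force: [0.9, 0.2, -3.1]
finger_gap: 29.4
clock: 5.35
eef_pos: [504.5, 61.0, 231.9]
eef_rot: [-3.141, -0.002, 3.019]
wrist_force: [-0.0, 0.1, -2.4]
finger_gap: 30.0
[504.51522434  60.99945086 231.94593576] [-3.14147692e+00 -1.77694269e-03  3.01920669e+00] [-0.0393203   0.11913051 -2.38329116] 29.97768505857248
```

View pics/w4.png

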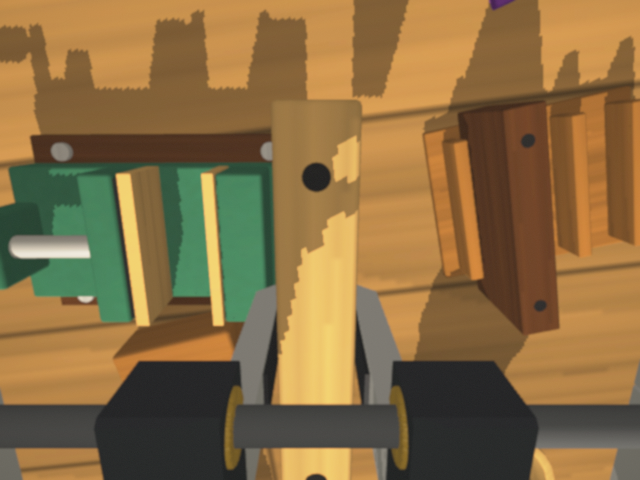

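Run:
```python
import cv2
t=cv2.imread("pics/w4.png")
cv2.imwrite("pics/w4c.png",cv2.resize(t[155:340,90:260],None,fx=3.2,fy=3.2,interpolation=cv2.INTER_CUBIC))
```

```text
(no output)
```

View pics/w4c.png

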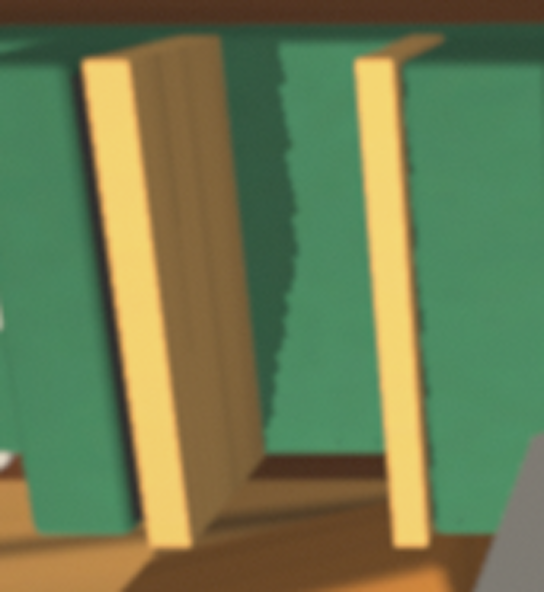

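Run:
```python
from h import *
c=load("w4");V=lambda u,v:(90+(u+.5)/3.2-.5,155+(v+.5)/3.2-.5)
q=[onz(c,*V(*p),115) for p in [(355,60),(392,547),(130,60),(191,547)]]
print(np.round(q,1)); F=(q[0]+q[1])/2;M=(q[2]+q[3])/2
for a,b in ((0,1),(2,3)): d=q[b]-q[a];print(np.linalg.norm(d),np.arctan2(d[1],d[0]))
d=q[1]-q[0];ex=d/np.linalg.norm(d);ey=np.array([-ex[1],ex[0],0]);print(F,M,(F-M)@ey,"mid",(F+M)/2,"origin",F-50*ey)
# bottom edge of moving face z=60
print(onz(c,*V(220,38),60),onz(c,*V(264,455),60))
```

```text
[[447.6 -14.5 115. ]
 [566.5 -29.4 115. ]
 [441.5 -64.1 115. ]
 [560.4 -78.8 115. ]]
119.79538122818593 -0.12435812911211139
119.77666453075742 -0.12223932178151968
[507.07516634 -21.93706185 115.        ] [500.94133758 -71.44978827 115.        ] 49.891190688317884 mid [504.00825196 -46.69342506 115.        ] origin [500.87327409 -71.55093625 115.        ]
[442.17675921 -64.45206591  60.        ] [559.86183934 -78.95604121  60.        ]
```

```bash
python3 -m jog '[[-0.3,-2.7,0,0,0,0,0],[-0.5,-4,0,0,0,0,0],[-0.5,-4,0,0,0,0,0],[0,0,0,0,0,0,0],[0,0,1,0,0,0,0],[0,0,1,0,0,0,0],[0,0,0,0,0,0,0],[0,0,0,0,0,0,0]]'
```

```text
clock: 6.2
eef_pos: [504.8, -45.4, 212.5]
eef_rot: [3.141, -0.001, 3.022]
wrist_force: [-0.8, -0.0, -1.5]
finger_gap: 30.0
```

```bash
python3 -m jog '[[0,-0.1,1,0,0,0,0],[0,0,2,0,0,0,0],[0,0,2,0,0,0,0],[0,0,1.5,0,0,0,0],[0,0,1,0,0,0,0],[0,0,1,0,0,0,0],[0,0,0,0,0,0,0],[0,0,0,0,0,0,0]]'; python3 -c "
from h import *
s,c=wrist('w5');print(s['eef_pos'],s['wrist_force']);snap('side','s5')"
```

```text
clock: 7.0
eef_pos: [505.0, -47.4, 128.3]
eef_rot: [-3.142, 0.001, 3.021]
wrist_force: [0.2, 0.9, -1.6]
finger_gap: 29.7
[504.96105677 -47.3806592  128.3095448 ] [ 0.1523065   0.86809226 -1.5984014 ]
```

View pics/w5.png

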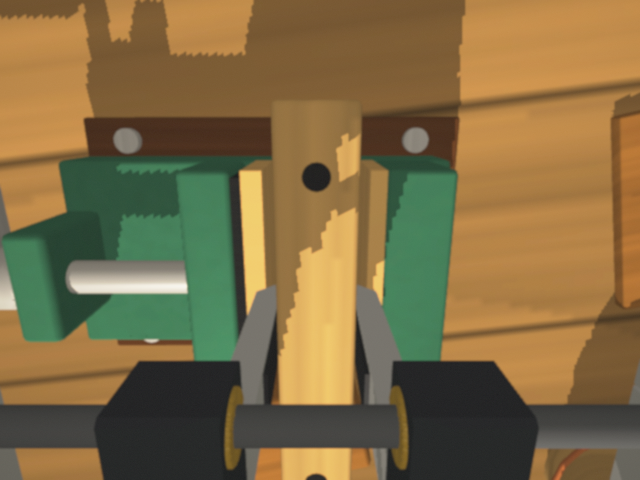

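View pics/s5.png

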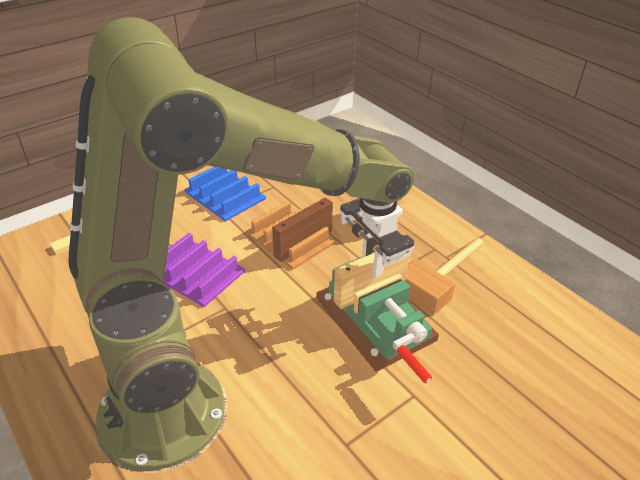

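The board sits centred between the pale jaw faces (strips at columns 240-265 and 360-385). I lower onto the bed.

```bash
python3 -m jog '[[0,0,0.3,0,0,0,0],[0,0,0.2,0,0,0,0],[0,0,0.1,0,0,0,0],[0,0,0,0,0,0,0],[0,0,0,0,0,0,0]]'
```

```text
clock: 7.6
eef_pos: [504.8, -47.4, 122.0]
eef_rot: [-3.142, 0.0, 3.021]
wrist_force: [0.5, 0.5, -2.7]
finger_gap: 29.9
```

```bash
python3 -m jog '[[0,0,0.1,0,0,0,0],[0,0,0,0,0,0,0],[0,0,0,0,0,0,0]]'; python3 -m jog '[[0,0,0.05,0,0,0,0],[0,0,0,0,0,0,0],[0,0,0,0,0,0,0]]'
```

```text
clock: 7.9
eef_pos: [504.7, -47.4, 120.9]
eef_rot: [3.142, -0.0, 3.021]
wrist_force: [-0.5, 1.1, -2.4]
finger_gap: 29.8
clock: 8.2
eef_pos: [504.8, -47.4, 120.9]
eef_rot: [-3.142, 0.0, 3.021]
wrist_force: [-3.5, 0.8, 6.0]
finger_gap: 29.7
```

```bash
python3 -m jog '[[0,0,0,0,0,0,45],[0,0,0,0,0,0,60],[0,0,0,0,0,0,70],[0,0,0,0,0,0,80],[0,0,0,0,0,0,80],[0,0,0,0,0,0,80],[0,0,0,0,0,0,80],[0,0,0,0,0,0,80]]';python3 -m jog '[[0,0,0,0,0,0,80],[0,0,-1,0,0,0,80],[0,0,-3,0,0,0,80],[0,0,-4,0,0,0,80],[0,0,-3,0,0,0,80],[0,0,0,0,0,0,80],[0,0,0,0,0,0,80]]'; python3 -c "
from h import *
s,c=wrist('w6');print(s['eef_pos'],s['wrist_force']);snap('side','s6')"
```

```text
clock: 9.0
eef_pos: [504.7, -47.4, 120.5]
eef_rot: [3.142, -0.0, 3.021]
wrist_force: [0.3, -0.2, -0.2]
finger_gap: 75.4
clock: 9.7
eef_pos: [504.7, -47.4, 231.0]
eef_rot: [-3.142, 0.001, 3.021]
wrist_force: [-0.2, 0.6, -0.2]
finger_gap: 75.4
[504.74382503 -47.37072614 230.95697663] [-0.19624686  0.62758125 -0.2264444 ]
```

View pics/w6.png

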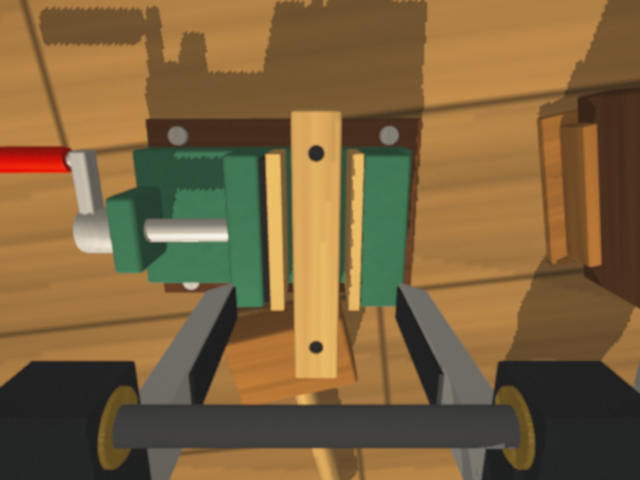

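```bash
python3 -m jog '[[0,0,0,0,0,0.143,100],[0,0,0,0,0,0.143,100],[0,0,0,0,0,0.143,100],[0,0,0,0,0,0.143,100],[0,0,0,0,0,0.143,100],[0,0,0,0,0,0.143,100],[0,0,0,0,0,0.143,100],[0,0,0,0,0,0.143,100]]';python3 -m jog '[[0,0,0,0,0,0.143,100],[0,0,0,0,0,0.143,100],[0,0,0,0,0,0.143,100],[-3,-0.6,0,0,0,0,100],[-4.5,-1,0,0,0,0,100],[-4.5,-1,0,0,0,0,100],[-4.5,-1,0,0,0,0,100],[-4,-1,0,0,0,0,100]]';python3 -m jog '[[-3.1,0,0,0,0,0,100],[0,0,0,0,0,0,100],[0,0,0,0,0,0,100]]'; python3 -c "
from h import *
s,c=wrist('w7');print(s['eef_pos'],s['eef_rot'])"
```

```text
clock: 10.6
eef_pos: [504.3, -47.3, 229.3]
eef_rot: [-3.14, -0.001, 1.871]
wrist_force: [0.1, 1.0, -0.6]
finger_gap: 93.9
clock: 11.4
eef_pos: [432.6, -246.8, 229.4]
eef_rot: [-3.14, -0.001, 1.448]
wrist_force: [0.9, 0.6, -1.1]
finger_gap: 94.0
clock: 11.7
eef_pos: [429.7, -275.9, 229.4]
eef_rot: [-3.14, -0.001, 1.447]
wrist_force: [-0.0, -0.4, 0.5]
finger_gap: 94.1
[ 429.70586466 -275.9108751   229.41581185] [-3.13987532e+00 -1.12475725e-03  1.44661467e+00]
```

View pics/w7.png

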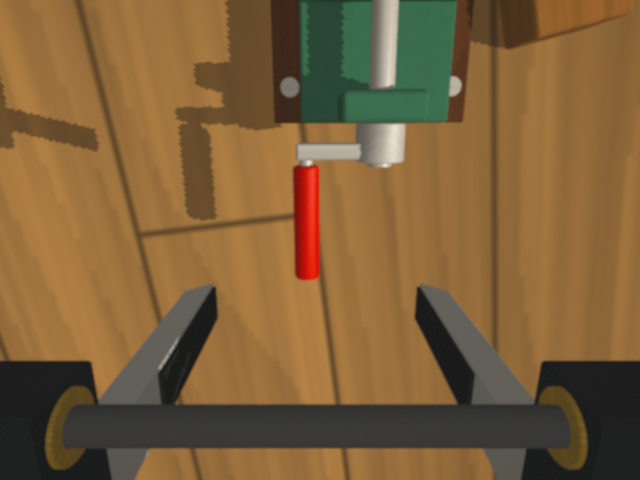

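Run:
```python
from h import *
c=load("w7");O=np.array([500.9,-71.6]);ex=np.array([.9924,-.123]);ey=np.array([.123,.9924])
h=cv2.cvtColor(c["color"],cv2.COLOR_BGR2HSV);m=((h[...,0]<5)|(h[...,0]>175))&(h[...,1]>200)&(h[...,2]>90)
y,x=np.nonzero(m);print(x.min(),x.max(),y.min(),y.max())
for v in (172,220,272):
    xs=x[y==v];u=xs.mean();print(v,xs.min(),xs.max())
    for a in np.arange(4.5,5.8,.1):
        z=95+55*np.cos(a);p=onz(c,u,v,z)[:2]-O;print(f"{a:.1f} z{z:.0f} err {p@ex-55*np.sin(a):.1f} y {p@ey:.1f};",end=" ")
    print()
# width-based depth
```

```text
295 318 166 278
172 295 317
4.5 z83 err -0.1 y -166.8; 4.6 z89 err 1.0 y -166.2; 4.7 z94 err 1.5 y -165.6; 4.8 z100 err 1.4 y -165.0; 4.9 z105 err 0.8 y -164.4; 5.0 z111 err -0.4 y -163.7; 5.1 z116 err -2.1 y -163.2; 5.2 z121 err -4.3 y -162.6; 5.3 z125 err -6.9 y -162.0; 5.4 z130 err -10.1 y -161.5; 5.5 z134 err -13.7 y -161.1; 5.6 z138 err -17.7 y -160.7; 5.7 z141 err -22.0 y -160.3; 
220 296 317
4.5 z83 err 0.0 y -205.3; 4.6 z89 err 1.1 y -204.0; 4.7 z94 err 1.5 y -202.7; 4.8 z100 err 1.5 y -201.5; 4.9 z105 err 0.9 y -200.2; 5.0 z111 err -0.3 y -199.0; 5.1 z116 err -2.0 y -197.8; 5.2 z121 err -4.2 y -196.6; 5.3 z125 err -6.9 y -195.5; 5.4 z130 err -10.0 y -194.5; 5.5 z134 err -13.6 y -193.5; 5.6 z138 err -17.6 y -192.7; 5.7 z141 err -22.0 y -191.9; 
272 297 318
4.5 z83 err 0.5 y -249.9; 4.6 z89 err 1.5 y -247.9; 4.7 z94 err 2.0 y -245.9; 4.8 z100 err 1.9 y -243.9; 4.9 z105 err 1.3 y -241.8; 5.0 z111 err 0.2 y -239.9; 5.1 z116 err -1.5 y -237.9; 5.2 z121 err -3.7 y -236.1; 5.3 z125 err -6.4 y -234.3; 5.4 z130 err -9.6 y -232.7; 5.5 z134 err -13.2 y -231.2; 5.6 z138 err -17.2 y -229.8; 5.7 z141 err -21.6 y -228.6;
```

Wrist view: red handle at columns 295-318, rows 166-278. With the top/side triangulation, crank angle ≈ 5.0 rad, handle at vise x ≈ -53, z ≈ 109. Descending onto it.

```bash
python3 -m jog '[[0,-0.75,1.4,0,0,0,100],[0,0,3,0,0,0,100],[0,0,3.5,0,0,0,100],[0,0,3,0,0,0,100],[0,0,2,0,0,0,100],[0,0,1,0,0,0,100],[0,0,0,0,0,0,100],[0,0,0,0,0,0,100]]'; python3 -c "
from h import *
s,c=wrist('w8');print(s['eef_pos'],s['eef_rot']);snap('side','s8')"
```

```text
clock: 12.55
eef_pos: [423.2, -274.9, 92.3]
eef_rot: [3.141, 0.0, 1.448]
wrist_force: [0.6, -0.6, -0.3]
finger_gap: 94.2
[ 423.19401276 -274.85854615   92.31694866] [3.14073766e+00 4.79032551e-04 1.44844448e+00]
```

View pics/w8.png

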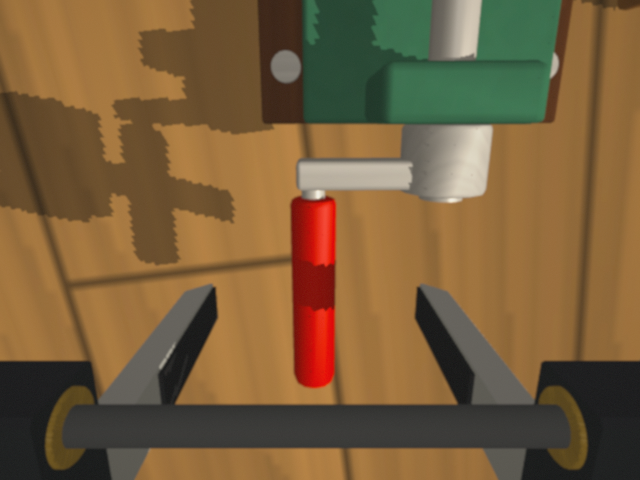

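View pics/s8.png

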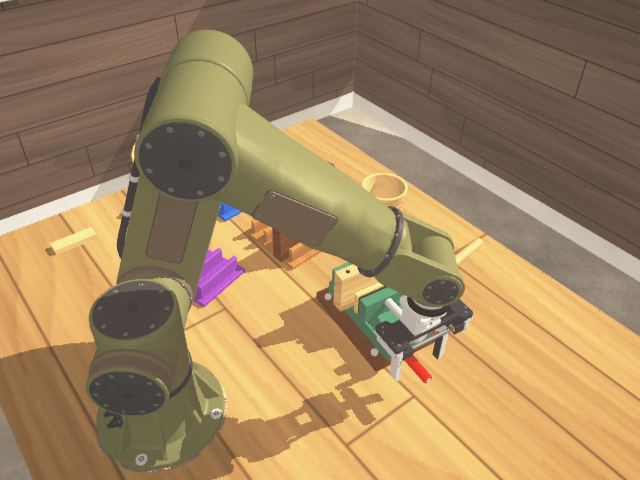

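Run:
```python
from h import *
a=load("w7");b=load("w8");O=np.array([500.9,-71.6]);ex=np.array([.9924,-.123]);ey=np.array([.123,.9924])
for p,q in [((306.3,166),(313.5,198)),((307.8,278),(314,386)),((306,152),(313,175))]:
    x,e=tri(a,p,b,q);print(x,e[0],(x[:2]-O)@ex,(x[:2]-O)@ey)
```

```text
[ 428.0008719  -225.32840996   90.43973962] 0.05667027196671713 -53.436500303772135 -161.52666679947447
[ 418.08857042 -309.7622327   106.11409261] 0.39442468474665476 -52.888108089379855 -246.53800557334552
[ 429.22818958 -214.66713263   95.37298787] 0.14067801615342432 -53.52984735069693 -150.79545510578114
```

```bash
python3 -m jog '[[0,-0.1,0.3,0,0,0,50],[0,0,0,0,0,0,0],[0,0,0,0,0,0,0],[0,0,0,0,0,0,0],[0,0,0,0,0,0,0],[0,0,0,0,0,0,0],[0,0,0,0,0,0,0],[0,0,0,0,0,0,0]]' 25; python3 -m jog '[[0,0,0,0,0,0,0],[0,0,0,0,0,0,0],[0,0,0,0,0,0,0],[0,0,0,0,0,0,0],[0,0,0,0,0,0,0],[0,0,0,0,0,0,0]]'
```

```text
clock: 13.45
eef_pos: [421.7, -274.9, 88.5]
eef_rot: [3.142, 0.0, 1.448]
wrist_force: [-0.1, -0.7, 0.3]
finger_gap: 33.6
clock: 14.05
eef_pos: [421.9, -274.9, 88.5]
eef_rot: [3.141, 0.0, 1.448]
wrist_force: [5.4, 0.0, -1.7]
finger_gap: 19.4
```

```bash
cat > tab.py <<'E'
import sys,numpy as np
a0,d,n=map(float,sys.argv[1:4])
a=a0+d*np.arange(int(n)+1)
print([[round(float(v),2) for v in p] for p in np.c_[5.5*np.diff(np.sin(a)),-5.5*np.diff(np.cos(a))]],a[-1])
E
cat > st.py <<'E'
from h import *
from cell import monitor
s=monitor.read_state();O=np.array([500.9,-71.6]);ex=np.array([.9924,-.123]);ey=np.array([.123,.9924])
p=s["eef_pos"];q=p[:2]-O;x=q@ex;z=p[2]+18.8-95
print(f"vx {x:.1f} vy {q@ey:.1f} dz {z:.1f} r {np.hypot(x,z):.1f} a {np.arctan2(x,z)%(2*np.pi):.3f} F {np.round(s['wrist_force'],1)} gap {s['finger_gap']:.1f} t {s['clock']:.2f}")
E
python3 st.py; python3 tab.py 4.97 0.33 4
```

```text
vx -53.4 vy -211.5 dz 12.3 r 54.8 a 4.939 F [ 5.4  0.  -1.7] gap 19.4 t 14.05
[[0.74, -1.65], [1.24, -1.32], [1.6, -0.85], [1.78, -0.28]] 6.29
```

```bash
python3 -m jog '[[0,0.74,-1.65,0,0,0,0],[0,1.24,-1.32,0,0,0,0],[0,1.6,-0.85,0,0,0,0],[0,1.78,-0.28,0,0,0,0],[0,0,0,0,0,0,0],[0,0,0,0,0,0,0]]'; python3 st.py; python3 -c "
from h import *
wrist('w9')"
```

```text
clock: 14.65
eef_pos: [477.0, -282.1, 132.4]
eef_rot: [3.136, 0.002, 1.448]
wrist_force: [5.0, 3.0, 20.9]
finger_gap: 19.3
vx 2.2 vy -211.9 dz 56.2 r 56.3 a 0.038 F [ 5.   3.  20.9] gap 19.3 t 14.65
```

View pics/w9.png

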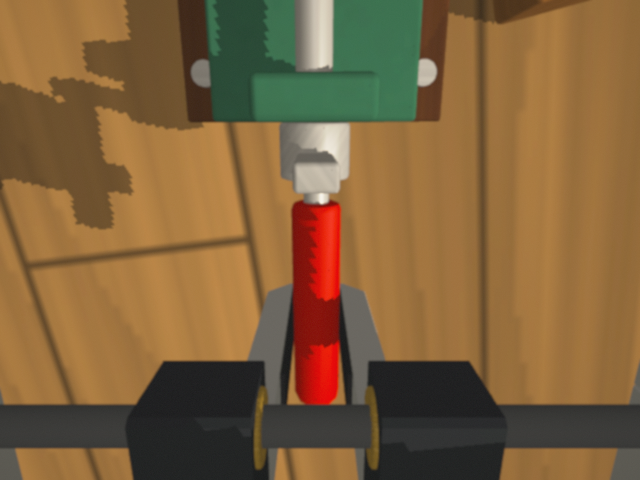

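```bash
python3 -m jog '[[0,0,-0.25,0,0,0,0],[0,0,0,0,0,0,0]]'; python3 st.py
```

```text
clock: 14.9
eef_pos: [475.5, -281.7, 132.8]
eef_rot: [3.14, 0.001, 1.448]
wrist_force: [4.9, 1.2, 8.1]
finger_gap: 19.4
vx 0.6 vy -211.6 dz 56.6 r 56.6 a 0.010 F [4.9 1.2 8.1] gap 19.4 t 14.90
```

```bash
python3 tab.py 6.29 0.3927 8;  python3 tab.py 3.15 0.3927 8
```

```text
[[2.1, 0.43], [1.78, 1.2], [1.18, 1.79], [0.4, 2.11], [-0.43, 2.1], [-1.2, 1.78], [-1.79, 1.18], [-2.11, 0.4]] 9.4316
[[-2.1, -0.44], [-1.77, -1.21], [-1.18, -1.79], [-0.4, -2.11], [0.44, -2.1], [1.21, -1.77], [1.79, -1.18], [2.11, -0.4]] 6.2916
```

```bash
python3 -m jog '[[0,2.1,0.33,0,0,0,0],[0,1.78,1.2,0,0,0,0],[0,1.18,1.79,0,0,0,0],[0,0.4,2.11,0,0,0,0],[0,0,0,0,0,0,0]]'; python3 st.py
```

```text
clock: 15.4
eef_pos: [530.6, -288.4, 75.7]
eef_rot: [3.139, 0.0, 1.448]
wrist_force: [18.8, -2.4, -6.2]
finger_gap: 19.4
vx 56.1 vy -211.5 dz -0.5 r 56.1 a 1.580 F [18.8 -2.4 -6.2] gap 19.4 t 15.40
```

```bash
python3 -m jog '[[0,-0.33,2.1,0,0,0,0],[0,-1.2,1.78,0,0,0,0],[0,-1.79,1.18,0,0,0,0],[0,-2.11,0.4,0,0,0,0],[0,0,0,0,0,0,0]]'; python3 st.py
```

```text
clock: 15.9
eef_pos: [473.4, -281.4, 23.1]
eef_rot: [-3.14, -0.0, 1.447]
wrist_force: [-4.4, 1.7, 1.2]
finger_gap: 19.2
vx -1.5 vy -211.6 dz -53.1 r 53.1 a 3.170 F [-4.4  1.7  1.2] gap 19.2 t 15.90
```

```bash
python3 -m jog '[[0,-2.1,-0.44,0,0,0,0],[0,-1.77,-1.21,0,0,0,0],[0,-1.18,-1.79,0,0,0,0],[0,-0.4,-2.11,0,0,0,0],[0,0,0,0,0,0,0]]'; python3 st.py;python3 -m jog '[[0,0.44,-2.1,0,0,0,0],[0,1.21,-1.77,0,0,0,0],[0,1.79,-1.18,0,0,0,0],[0,2.11,-0.4,0,0,0,0],[0,0,0,0,0,0,0]]'; python3 st.py
```

```text
clock: 16.4
eef_pos: [422.0, -275.3, 81.0]
eef_rot: [3.138, 0.001, 1.448]
wrist_force: [5.7, 1.6, 2.7]
finger_gap: 19.2
vx -53.3 vy -211.8 dz 4.8 r 53.5 a 4.803 F [5.7 1.6 2.7] gap 19.2 t 16.40
clock: 16.9
eef_pos: [477.2, -282.0, 133.0]
eef_rot: [3.141, 0.001, 1.448]
wrist_force: [5.5, -0.7, 7.1]
finger_gap: 19.2
vx 2.4 vy -211.7 dz 56.8 r 56.9 a 0.042 F [ 5.5 -0.7  7.1] gap 19.2 t 16.90
```

```bash
python3 -m jog '[[0,2.1,0.43,0,0,0,0],[0,1.78,1.2,0,0,0,0],[0,1.18,1.79,0,0,0,0],[0,0.4,2.11,0,0,0,0],[0,0,0,0,0,0,0]]'; python3 st.py; python3 -m jog '[[0,-0.43,2.1,0,0,0,0],[0,-1.2,1.78,0,0,0,0],[0,-1.79,1.18,0,0,0,0],[0,-2.11,0.4,0,0,0,0],[0,0,0,0,0,0,0]]'; python3 st.py; python3 -c "
from h import *
snap('top','t10');snap('side','s10')"
```

```text
clock: 17.4
eef_pos: [530.6, -288.5, 75.4]
eef_rot: [3.14, 0.0, 1.448]
wrist_force: [13.8, -2.0, -6.4]
finger_gap: 19.3
vx 56.2 vy -211.5 dz -0.8 r 56.2 a 1.585 F [13.8 -2.  -6.4] gap 19.3 t 17.40
clock: 17.9
eef_pos: [473.2, -281.4, 23.4]
eef_rot: [-3.141, -0.0, 1.447]
wrist_force: [-4.9, 1.7, 1.1]
finger_gap: 19.6
vx -1.7 vy -211.6 dz -52.8 r 52.8 a 3.173 F [-4.9  1.7  1.1] gap 19.6 t 17.90
```

View pics/t10.png

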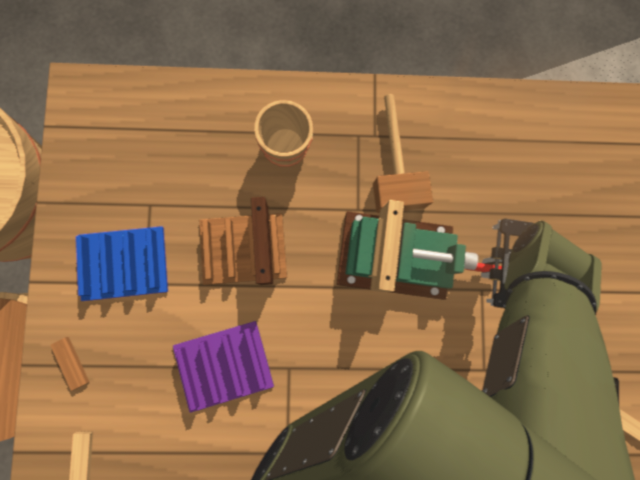

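View pics/s10.png

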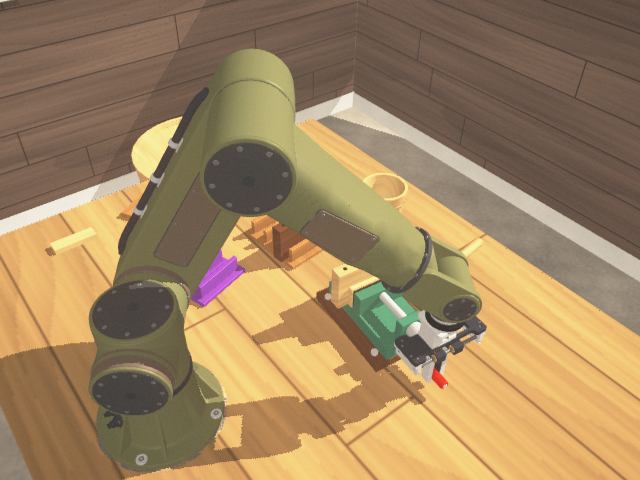

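Jaw has closed on the upright board (columns 380-403 in the top view). Another quarter turn, plus a little, for the grip.

```bash
python3 -m jog '[[0,-2.1,-0.44,0,0,0,0],[0,-1.77,-1.21,0,0,0,0],[0,-1.18,-1.79,0,0,0,0],[0,-0.4,-2.11,0,0,0,0],[0,0,0,0,0,0,0],[0,0,0,0,0,0,0]]'; python3 st.py; python3 -c "
from h import *
wrist('w11');snap('side','s11')"
```

```text
clock: 18.6
eef_pos: [421.8, -275.1, 79.2]
eef_rot: [3.139, 0.001, 1.448]
wrist_force: [6.7, -0.7, 1.5]
finger_gap: 19.5
vx -53.4 vy -211.7 dz 3.0 r 53.5 a 4.768 F [ 6.7 -0.7  1.5] gap 19.5 t 18.60
```

View pics/w11.png

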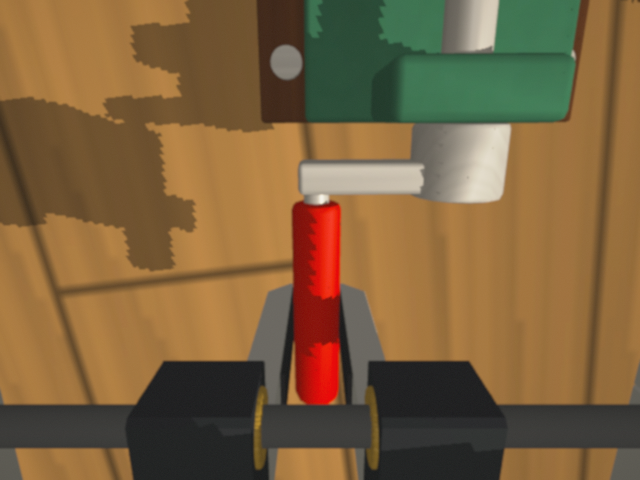

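```bash
python3 -m jog '[[0,0,0,0,0,0,40],[0,0,0,0,0,0,60],[0,0,0,0,0,0,60],[0,0,0,0,0,0,60],[0,0,0,0,0,0,60],[0,0,0,0,0,0,60]]'; python3 st.py; python3 -m jog '[[0,0,-1,0,0,0,60],[0,0,-3,0,0,0,60],[0,0,-4,0,0,0,60],[0,0,-4,0,0,0,60],[0,0,-4,0,0,0,60],[0,0,-2,0,0,0,60],[0,0,0,0,0,0,60],[0,0,0,0,0,0,60]]';python3 st.py
```

```text
clock: 19.3
eef_pos: [421.3, -274.8, 78.6]
eef_rot: [-3.141, -0.0, 1.448]
wrist_force: [-0.0, 0.1, 0.3]
finger_gap: 56.1
vx -54.0 vy -211.5 dz 2.4 r 54.0 a 4.756 F [-0.   0.1  0.3] gap 56.1 t 19.30
clock: 20.1
eef_pos: [421.2, -274.7, 258.4]
eef_rot: [-3.142, -0.0, 1.448]
wrist_force: [-0.2, 0.2, -1.2]
finger_gap: 56.4
vx -54.1 vy -211.4 dz 182.2 r 190.1 a 5.995 F [-0.2  0.2 -1.2] gap 56.4 t 20.10
```

```bash
python3 -m jog '[[1.5,4,0,0,0,0,60],[2,4,0,0,0,0,60],[2,4,0,0,0,0,60],[2,3,0,0,0,0,60],[0,0,0,0,0,0,60],[0,0,0,0,0,0,60]]'; python3 st.py; python3 -c "
from h import *
wrist('w12');snap('side','s12');snap('top','t12')"
```

```text
clock: 20.7
eef_pos: [579.2, -218.4, 256.7]
eef_rot: [-3.139, -0.001, 1.449]
wrist_force: [-0.5, -0.2, 0.9]
finger_gap: 56.4
vx 95.8 vy -136.0 dz 180.5 r 204.3 a 0.488 F [-0.5 -0.2  0.9] gap 56.4 t 20.70
```

View pics/w12.png

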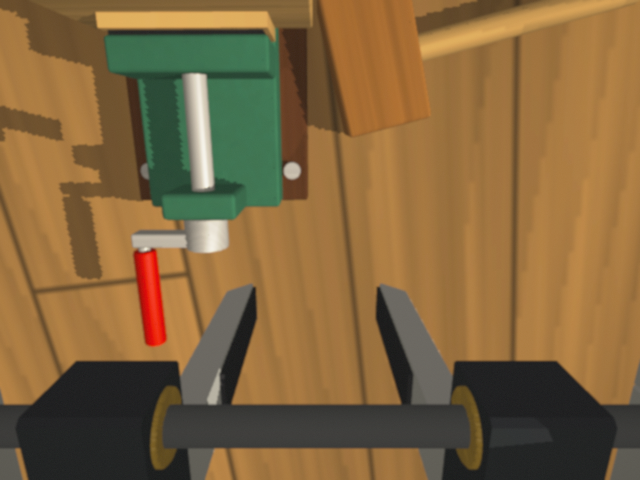

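View pics/s12.png

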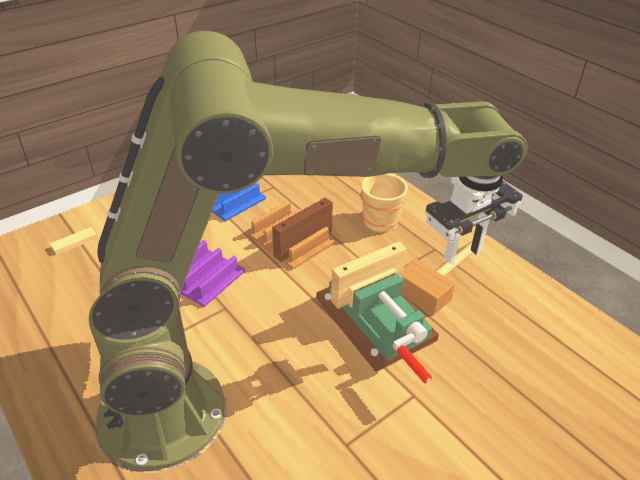

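View pics/t12.png

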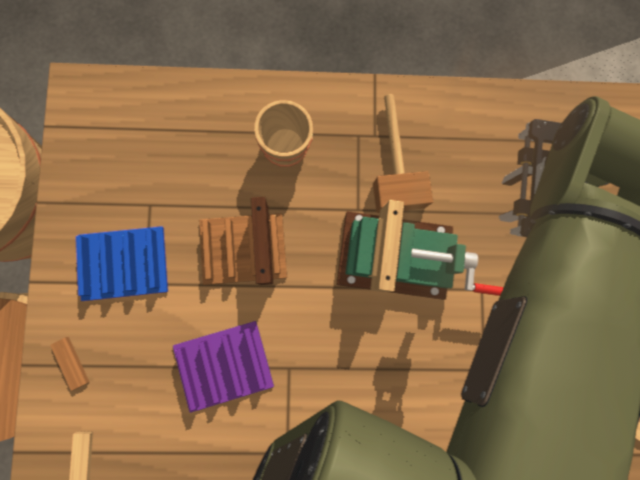

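Run:
```python
import cv2
t=cv2.imread("pics/t12.png");s=cv2.imread("pics/s12.png")
a=cv2.resize(t[195:305,335:485],None,fx=5,fy=5,interpolation=cv2.INTER_CUBIC);cv2.imwrite("pics/t12c.png",a)
cv2.imwrite("pics/s12c.png",cv2.resize(s[235:385,315:455],None,fx=4,fy=4,interpolation=cv2.INTER_CUBIC))
```

```text
(no output)
```

View pics/t12c.png

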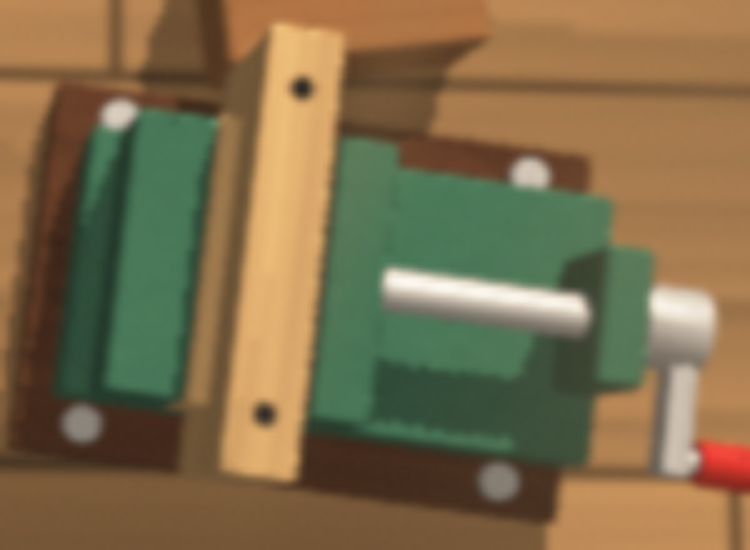

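View pics/s12c.png

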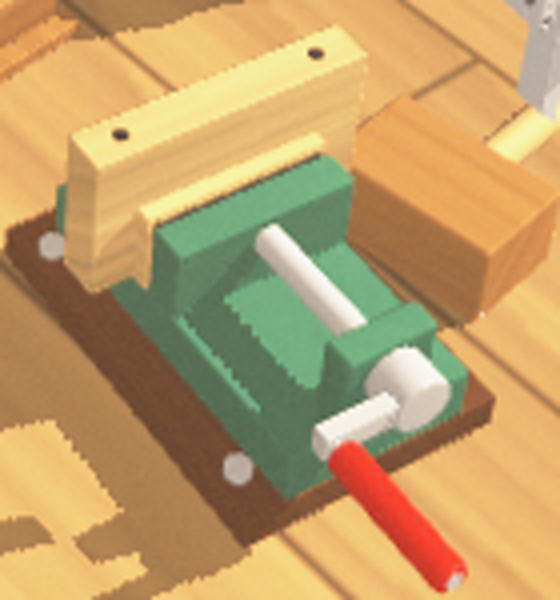

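Run:
```python
from h import *
t=load("t12");V=lambda u,v:(335+(u+.5)/5-.5,195+(v+.5)/5-.5);O=np.array([502.,-74.1]);ex=np.array([.9924,-.123]);ey=np.array([.123,.9924])
s=load("s12");S=lambda u,v:(315+(u+.5)/4-.5,235+(v+.5)/4-.5)
p=[onz(t,*V(302,88),160),onz(t,*V(264,413),160)]
for a,b in ((V(302,88),S(317,54)),(V(264,413),S(121,135))): print(tri(t,a,s,b))
d=p[0]-p[1];m=(p[0]+p[1])[:2]/2-O;print(np.linalg.norm(d),np.arctan2(d[1],d[0]),m@ex,m@ey)
```

```text
(array([571.45533071, -45.82279046, 160.70525345]), [np.float64(0.41028978651026227), np.float64(0.4102897865102456)])
(array([442.52367941, -29.99096293, 160.74153946]), [np.float64(0.5787415639516674), np.float64(0.5787415639515875)])
129.8676729395659 -0.12153820741415464 1.0562145350040564 36.15317644632251
```

Everything agrees: the board is 1 mm off centre, at y ≈ 36 mm with its top at z ≈ 160, and aligned with the jaws. The rubber is squeezed thin. Handing in.

```bash
python3 -c "
from cell import order
print(order.sign_off())"
```

```text
the job is handed in; nothing more can be done
None
```

I moved the pale board from the rack into the vise and stood it on the bed between the jaws. I then turned the crank clockwise by its red handle, about two turns to roughly 17.3 rad. After that I let go, backed the arm away and handed the job in at about 21 s on the robot's clock.

**Board:** in my last camera check its middle was about 1 mm from the centre of the jaws. It sat at vise y ≈ 36 mm (35 mm expected, calibration good to about 2 mm). Its top was at z ≈ 160.7 mm, which puts its underside on the 60 mm bed. It lines up with the jaws within about 0.002 rad.

**Grip:** the vise's grip force can't be measured directly, so I inferred it. The crank angle works out to about 3 mm of rubber squeeze, or roughly 60 N, and the picture shows the rubber squeezed thin.

**Other objects:** the dark board, mallet and pail look unmoved in the final pictures. I judged that by eye and did not measure it.

**A disagreement:** the first estimates of the crank's starting angle ranged from about 4.9 to 5.3 rad. I started from 4.97, and early in the turn the wrist force rose to 21 N. I corrected the path and it stayed below that in the later checks.

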